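# Load the vacuum chamber for the next run

## Robot

A 6-joint arm with a two-finger parallel gripper is mounted at the origin on a cart in front of the work surface, level with it; the furniture and walls round the work are solid. World frame = base frame: x ahead of the robot, y to its left, z up, the work surface at z = 0. Lengths are in mm, angles in degrees, forces in N, time in s.
With the tool pointing down it reaches from about 250 to 775 mm from the base axis. Payload 4 kg.
Tool frame: the origin (TCP) lies midway between the tips of the shut fingers; the grasp point (between the pads) lies 19 mm behind it (r.grip_point_offset is the distance from the TCP to the grasp point, in mm); z points along the fingers, y is the line along which they close (so a half turn about z gives the same grasp; the last joint's range is limited). The gripper opens to 85 mm and grips with 20 to 120 N. Pads are 22 mm wide; open, the fingers measure 114 mm over their backs; the gripper's body (76 mm by 85 mm) begins 54 mm behind the grasp point. The pads swing forward as they close: fully open they stand 13 mm farther back than shut.
Start: joints at [59.696, 4.996, 78.535, -0, 96.463, -5.907], TCP at [227.188, 500.903, 231.341] pointing down, gripper open.
Joint ranges: [-177.83, 177.83], [-43.37, 116.18], [15.69, 146.23], [-61.86, 241.86], [9.47, 152.12], [-147.06, 147.06]. Speed limits (degrees/s): [159.86, 159.86, 180, 180, 180, 180].

## Interface

Orientations are given as a 3x3 rotation matrix whose columns are the frame's x, y, z axes.
In Python, from bench import r, release, close_gripper, vision, ticket gives the robot as it stands. The module is installed in compiled form; this text tells all that it offers. Calls block until the motion is done:
- r.goto(position, orientation): joint-space move of the TCP to a pose.
- r.line_to(position, attitude=None, vel=150, contact_N=None): straight line of the TCP; attitude=None keeps the orientation; vel is the mean speed in mm/s. With contact_N (N) it stops when the force on the tool has changed by that much, and returns True; else False.
- r.move_j(angles): joint-space move.
- release() and close_gripper(effort=None): open the fingers fully, or close them until they stop; effort is the grip in N (None keeps the last).
- r.dwell(seconds).
- r.inverse_kinematics(position, orientation): joint angles nearest the present ones, or None.
- r.get_obs(): the state.
- vision.capture(name): name is "side" or "top" or "wrist"; returns a dict with "image" (480x640x3 uint8, red, green, blue), "range_z" (480x640 float32, mm along the optical axis (not along the pixel's ray), 0 where there is no reading), "mtx" (3x3 intrinsics, pixels), "k1" (the pictures are not rectified: a ray, as slopes to the right and down, at radius r is drawn at 1 + k1 r^2 times it, then the intrinsics apply), "origin" and "rotation" of the camera in the world; the wrist camera has in their place "tool_from_camera" (4x4, takes a point from camera to tool coordinates, whose origin is the TCP and whose axes are the flange's). Camera axes: x right, y down, z forward; pixel columns grow to the right and rows downward; lengths in mm; the calibration is good to about 2 mm. A picture is of the moment at which its call begins: read the wrist's pose just before it.
A pose or a line that the arm cannot do raises r.IKError and nothing moves.
- ticket.sign_off(): hands the job in; it is judged then, once.
The state is a dict: "t": time; "qpos": joint angles; "joint_velocities": joint speeds; "joint_efforts": joint torques, N m; "tcp_pos": TCP position; "ee_rot": TCP orientation; "ft_force": force on the tool from outside, world axes, zero at the start; "ft_torque": the same for the moment, N m; "grip_width": finger opening in mm; "grip_force": force on a finger pad.
Only numpy, scipy, OpenCV 4.12 (cv2) and the standard library are available. Lean on these libraries where they do the work, as an engineer would, in place of code of your own. Each camera call takes 0.05 s, during which the arm holds its last target. There are 200 camera calls.

## Task

Get the vacuum chamber ready for a run with the pine blocks that lie on the bench: open the vent tap on the lid fully to let the old vacuum out, lift the lid off and lay it flat on the bench, lay all the blocks flat, as they lie now, side by side in the chamber, put the lid back on fully home and close the tap fully. Also turn the regulator knob until the pointer stands exactly at the brass index (do not shift the index), and leave the mug, the tape and the screw tin alone.

Things in the scene. Friction and masses are not known exactly. Their poses are not given: they have to be found in the camera images.
- chamber: the vacuum chamber, fixed: a low aluminium trough open at the top, 140 x 254 x 58 mm outside (own x, y, z), 116 x 230 mm and 50 mm deep inside; a lip 5 mm thick juts 7 mm inward along the top of each short end. Origin: centre of its underside, on the bench; inner floor 8 mm above it, rim 58 mm above it. Where it stands and its yaw vary
- lid_handle (a point): middle of the lifting handle of the loose lid (0.55 kg): an upright bar on the lid's centre, 70 mm along own x, 16 mm thick (own y), from 12 to 48 mm above the plate's underside; this point is 32 mm above the underside: 90 to 91 mm above the bench with the lid seated on the chamber, 48 mm with the lid laid flat on the bench
- lid_under (a point): the same lid at the centre of its plate's underside: a clear plate 144 x 258 x 12 mm (own x, y, z) with four feet 10 mm thick reaching 16 mm below it at own (+-50, +-100) mm. The feet drop inside the chamber with about 3 mm play, plate on the rim, axes along the chamber's (either way round fits); on the bench they carry the lid. A gauge 56 mm wide, 22 mm high stands at own y = +85 mm, the vent tap at y = -85 mm
- tap_grip (a point): grip point of the vent tap on the lid: an upright bar 50 mm along own y, 12 mm thick (own x), 30 mm high, the point on its turning axis and 15 mm below its top; 49 mm above the plate's underside, so 107 to 108 mm above the bench with the lid seated. Own axes turn with the tap
- tap (a joint): angle of the vent tap: 0 closed (bar along the lid's length), growing anticlockwise from above to its stop at 1.57 rad, fully open (bar across the lid). Light friction, stays where it is left. Closed on the seated lid it holds the lid down as vacuum does; the lid comes free only when the tap is (nearly) fully open, and the lid drops home again only with the tap open
- needle (a joint): gauge needle on the lid, driven by the tap: 0 at full vacuum (tap closed), 4.2 rad at zero vacuum (tap fully open)
- regulator: the vacuum regulator, a fixed grey box 130 x 110 x 40 mm (own x, y, z); origin: centre of its underside. The knob sits at own x = -30 mm, the scale with pointer and index lies along own y at x = +38 mm. Pointer and index stand 6 mm proud of the top
- reg_knob_grip (a point): grip point of the regulator knob, on its turning axis, 68 mm above the bench: an upright bar 44 mm along own x, 12 mm thick (own y), from 51 to 83 mm above the bench, on a round skirt 44 mm wide. Own axes turn with the knob
- reg_knob (a joint): angle of the regulator knob, 0 to 4.1 rad, growing anticlockwise from above; light friction, stays where it is left. Turning it by 1 rad moves the pointer 15 mm
- pointer (a joint): travel of the dark steel pointer along the scale, 0 to 0.06 m, towards the regulator's own +y, equal to 0.015 x reg_knob
- index (a joint): place of the brass index along the same scale, 0 to 0.06 m, same zero and direction as the pointer; it points at the pointer's tip from the far side. Pointer and index are aligned when both read the same. Not to be shifted
- pointer_tip (a point): tip of the pointer; axes as the regulator's
- index_tip (a point): tip of the brass index; axes as the regulator's
- block_1_centre (a point): a loose pine block, 45 x 60 x 30 mm (own x, y, z), about 40 g, given at its centre (15 mm up when lying flat). Two or all of the three blocks are there
- block_2_centre (a point): a loose pine block, 45 x 60 x 30 mm (own x, y, z), about 40 g, given at its centre (15 mm up when lying flat); as block 1. Two or all of the three blocks are there
- block_3_centre (a point): a loose pine block, 45 x 60 x 30 mm (own x, y, z), about 40 g, given at its centre (15 mm up when lying flat); as block 1. Two or all of the three blocks are there
- mug: a white mug, 94 mm tall, 83 mm wide plus a handle, a bystander; origin: under its middle
- masking_tape: a roll of masking tape, 98 mm wide, 25 mm high, a bystander; origin: centre of its underside
- screw_tin: an open tin of screws, 76 mm wide, 60 mm high, a bystander; origin: centre of its underside
Not all that is in view belongs to the job. What is shaped like the part that bears block_3_centre but black or turquoise is not meant.

How it is judged:
By the outcome, as a careful person would: the job done as asked, in the order asked, and still so for the second after the job is handed in, with the robot touching nothing.
Of block_1, block_2, block_3 only 2 to 3 are there at a start; the rules pass over those that are not, and their reading is None.
At some moment in a run one of block_1, block_2, block_3 may be knocked a few centimetres aside while the robot is not near it.
Once in a run the grip may slacken for a moment while it holds something.
It also fails if it takes over 208 s, if anything falls off the work surface, if the arm or the gripper's body presses on something with over 40 N, if the wrist force passes 120 N, or if a joint passes its speed limit or range.

## Working session

There is one attempt and no reset: what is moved stays moved. The work goes in short steps, each a Python script; the robot and the scene stay as the last script left them, time stands still between calls to the robot, and variables do not carry over. Pictures are saved under pics/ and viewed, at most 14 in all, crops included, and the job is handed in when it is done.

```bash
mkdir -p pics
cat > h.py <<'E'
import numpy as np, cv2, pickle
from bench import r, release, close_gripper, vision, ticket
def cam(name):
    o=r.get_obs(); c=vision.capture(name)
    if name=="wrist":
        T=np.eye(4); T[:3,:3]=np.array(o["ee_rot"]).reshape(3,3); T[:3,3]=o["tcp_pos"]
        M=T@np.array(c["tool_from_camera"]); c["origin"]=M[:3,3]; c["rotation"]=M[:3,:3]
    return c
def rays(c,uv):
    uv=np.atleast_2d(np.float64(uv)).reshape(-1,1,2)
    n=cv2.undistortPoints(uv,np.array(c["mtx"]),np.array([c["k1"],0,0,0,0.]),None,None,None).reshape(-1,2)
    return np.c_[n,np.ones(len(n))]@np.array(c["rotation"]).T
def onz(c,uv,z):
    d=rays(c,uv);o=np.array(c["origin"]).ravel(); return o+d*((z-o[2])/d[:,2])[:,None]
def proj(c,P):
    R=np.array(c["rotation"]);p=(np.atleast_2d(P)-np.array(c["origin"]).ravel())@R
    n=p[:,:2]/p[:,2:]; n=n*(1+c["k1"]*(n**2).sum(1))[:,None]; K=np.array(c["mtx"])
    return np.c_[n[:,0]*K[0,0]+K[0,2],n[:,1]*K[1,1]+K[1,2]]
def cloud(c):
    v,u=np.mgrid[:480,:640]; d=rays(c,np.c_[u.ravel(),v.ravel()])
    return (np.array(c["origin"]).ravel()+ (d*np.array(c["range_z"]).ravel()[:,None])).reshape(480,640,3)
def save(c,n,box=None,s=1):
    im=c["image"][...,::-1]
    if box: u0,v0,u1,v1=box; im=im[v0:v1,u0:u1]
    cv2.imwrite(f"pics/{n}.png",cv2.resize(im,None,fx=s,fy=s,interpolation=cv2.INTER_CUBIC))
def down(yaw): # tool y axis (closing line) at yaw deg in world
    a=np.radians(yaw); y=np.array([np.cos(a),np.sin(a),0]); z=np.array([0,0,-1.]); return np.c_[np.cross(y,z),y,z]
E
python3 - <<'E'
from h import *
for n in("top","side"):
    c=cam(n); save(c,n+"0"); pickle.dump(c,open(n+"0.pkl","wb")); print(n,c["origin"],c["rotation"],c["mtx"],c["k1"])
print(r.get_obs()["t"])
E
```

```text
top [-538.87230916   23.95593693 1681.88129474] [[-0.0306367  -0.82517434  0.56404672]
 [-0.99952971  0.02454573 -0.01838108]
 [ 0.00132266 -0.5643446  -0.82553827]] [[623.62132529   0.         319.82272091]
 [  0.         623.62132529 229.28344732]
 [  0.           0.           1.        ]] -0.04806552143541984
side [ 583.83524042 1221.47515968  557.7235349 ] [[-0.99976572  0.00438943 -0.02119512]
 [ 0.02139166  0.34971432 -0.93661213]
 [ 0.00330104 -0.93684611 -0.34972629]] [[446.99513723   0.         316.88100346]
 [  0.         446.99513723 241.11819666]
 [  0.           0.           1.        ]] -0.0934326623752811
0.1
```

View pics/top0.png

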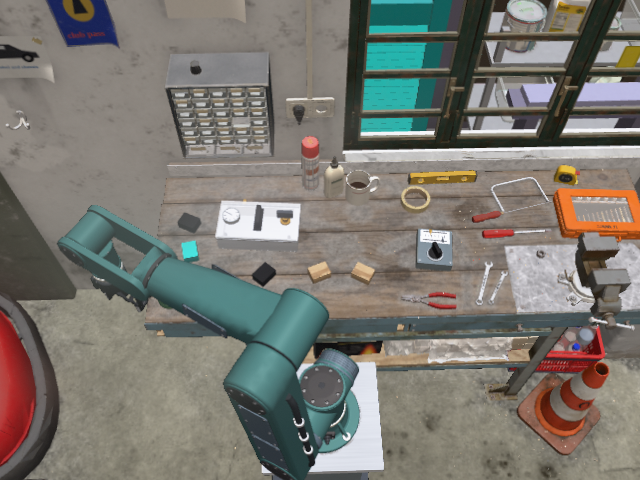

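View pics/side0.png

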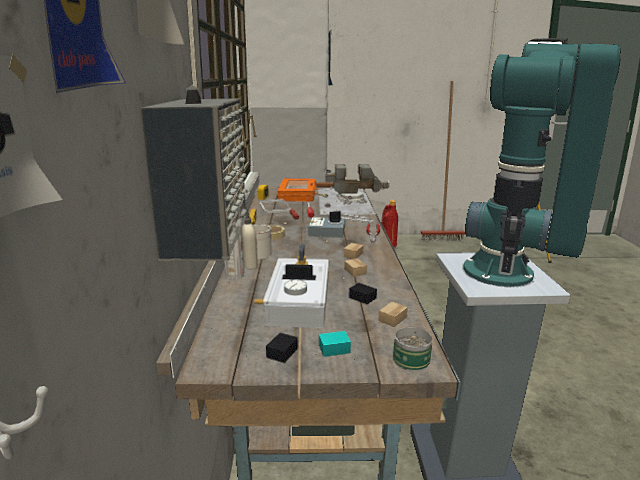

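Top view: the lidded chamber is at (258,221), with its gauge at the left end (231,214) and its tap at the right end (285,214). The regulator is at (435,250). Pine blocks are at (319,271) and (363,271), and the side view shows a third at (392,313). The black and turquoise blocks are decoys. The mug is at (360,182), the tape at (416,199), and the tin only shows in the side view at (412,348).

Run:
```python
from h import *
for n in("top","side"):
    c=pickle.load(open(n+"0.pkl","rb")); P=cloud(c); im=c["image"]
    hsv=cv2.cvtColor(im,cv2.COLOR_RGB2HSV); z=P[...,2]
    reg=(P[...,0]>200)&(P[...,0]<900)&(abs(P[...,1])<900)&(c["range_z"]>0)
    m=(reg&(z>15)&(z<150)).astype(np.uint8)
    k,l,st,ce=cv2.connectedComponentsWithStats(m)
    print(n,"bench z",np.median(z[reg&(abs(z)<15)]))
    for i in range(1,k):
        if st[i,4]<40: continue
        q=P[l==i]; top=q[q[:,2]>np.percentile(q[:,2],60)-4]
        rc=cv2.minAreaRect(q[:,:2].astype(np.float32))
        print(ce[i].round(),st[i,4],"z5/95",np.percentile(q[:,2],[5,50,95]).round(),"rect",np.round(rc[0]),np.round(rc[1]),round(rc[2],1),"rgb",im[l==i].mean(0).round())
c=pickle.load(open("top0.pkl","rb"));save(c,"lidcrop",(205,190,310,250),7)
```

```text
top bench z -0.9188036970356279
[339. 157.] 16409 z5/95 [ 23.  66. 135.] rect [796.  -0.] [ 208. 1800.] 0.1 rgb [134. 129. 121.]
[442. 176.] 604 z5/95 [17. 37. 48.] rect [ 798. -438.] [ 39. 238.] 2.2 rgb [167. 133.  56.]
[415. 198.] 274 z5/95 [16. 22. 30.] rect [ 712. -335.] [ 95. 103.] 85.6 rgb [179. 161. 124.]
[587. 257.] 4003 z5/95 [ 24.  57. 140.] rect [ 461. -823.] [153. 523.] 89.8 rgb [136. 102.  80.]
[258. 225.] 3753 z5/95 [ 28.  71. 102.] rect [619. 183.] [259. 184.] 85.5 rgb [199. 198. 201.]
[486. 216.] 165 z5/95 [16. 21. 29.] rect [ 635. -566.] [ 29. 110.] 12.8 rgb [147.  72.  64.]
[189. 222.] 274 z5/95 [18. 29. 38.] rect [639. 416.] [77. 52.] 60.8 rgb [79. 80. 80.]
[434. 249.] 1362 z5/95 [25. 40. 68.] rect [ 506. -370.] [113. 139.] 82.4 rgb [141. 148. 153.]
[497. 233.] 192 z5/95 [16. 22. 31.] rect [ 567. -590.] [ 31. 102.] 8.1 rgb [179.  63.  60.]
[190. 251.] 273 z5/95 [19. 30. 38.] rect [525. 399.] [69. 45.] 10.7 rgb [ 72. 201. 196.]
[263. 273.] 301 z5/95 [19. 29. 37.] rect [434. 166.] [52. 64.] 48.5 rgb [44. 44. 46.]
[319. 271.] 306 z5/95 [18. 30. 37.] rect [436.  -4.] [
[... 1002 characters left out ...]
.] 3757 z5/95 [23. 69. 98.] rect [623. 182.] [263. 175.] 85.5 rgb [165. 165. 161.]
[355. 265.] 217 z5/95 [16. 28. 31.] rect [442.  -3.] [48. 66.] 25.1 rgb [156. 132.  98.]
[135. 375.] 12068 z5/95 [ 24.  82. 144.] rect [864. 413.] [ 38. 927.] 0.1 rgb [93. 89. 82.]
[363. 291.] 302 z5/95 [17. 29. 32.] rect [439. 166.] [50. 61.] 49.0 rgb [30. 30. 31.]
[393. 311.] 385 z5/95 [17. 30. 33.] rect [378. 278.] [62. 46.] 47.7 rgb [161. 136. 102.]
[412. 346.] 1290 z5/95 [19. 46. 59.] rect [369. 448.] [78. 76.] 45.8 rgb [90. 98. 84.]
[334. 341.] 524 z5/95 [17. 30. 32.] rect [528. 402.] [61. 50.] 11.3 rgb [ 33. 161. 151.]
[282. 345.] 519 z5/95 [17. 30. 32.] rect [638. 415.] [64. 46.] 63.3 rgb [32. 32. 33.]
```

View pics/lidcrop.png

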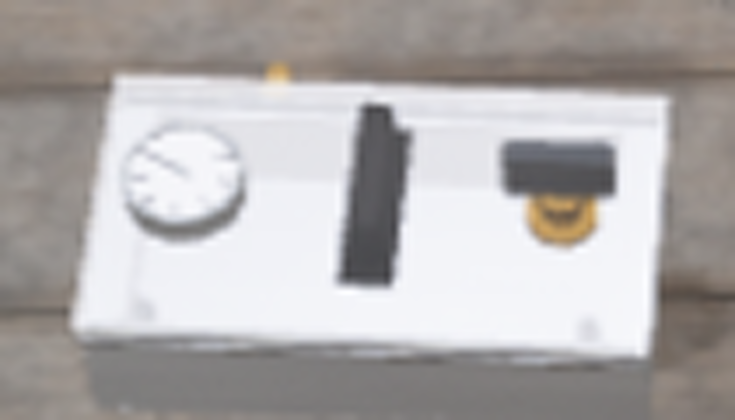

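The crop shows the tap bar lying along the lid's length, so it is closed; the gauge is on the +y side. Three pine blocks are present: (319,271) and (363,271) in the top view and (393,311) in the side view. Measured sizes agree with the description. Next I'll take closer wrist views of the lid and the regulator.

Run:
```python
from h import *
for n,p,y in(("lid",(600,170,330),-4.5),("reg",(500,-360,300),-4.5)):
    qs=[(r.inverse_kinematics(p,down(a)),a) for a in(y,y+180,y+90,y-90)]
    print([ (a,None if q is None else np.round(q,0)) for q,a in qs])
    q=min([q for q,a in qs[:2] if q is not None],key=lambda q:abs(q[5])); r.move_j(q); r.dwell(.2)
    c=cam("wrist"); save(c,"w_"+n); pickle.dump(c,open(f"w_{n}.pkl","wb")); print(c["origin"],np.round(c["rotation"],2).tolist(),c["mtx"][0][0],r.get_obs()["t"])
```

```text
[(-4.5, array([ 11.,  15.,  56.,  -0., 109.,  15.])), (175.5, None), (85.5, array([ 11.,  15.,  56.,  -0., 109., -75.])), (-94.5, array([ 11.,  15.,  56.,  -0., 109., 105.]))]
[605.14638942 249.92009379 472.92619015] [[1.0, -0.07, -0.02], [-0.08, -0.95, -0.31], [0.0, 0.31, -0.95]] 403.0905241664653 2.1917
[(-4.5, array([-41.,  14.,  61.,  -0., 105., -37.])), (175.5, array([-41.,  14.,  61.,  -0., 105., 143.])), (85.5, array([ -41.,   14.,   61.,   -0.,  105., -127.])), (-94.5, array([-41.,  14.,  61.,  -0., 105.,  53.]))]
[ 506.1137962  -280.23663253  443.0788962 ] [[1.0, -0.07, -0.02], [-0.08, -0.95, -0.31], [0.0, 0.31, -0.95]] 403.0905241664653 4.3917
```

View pics/w_lid.png

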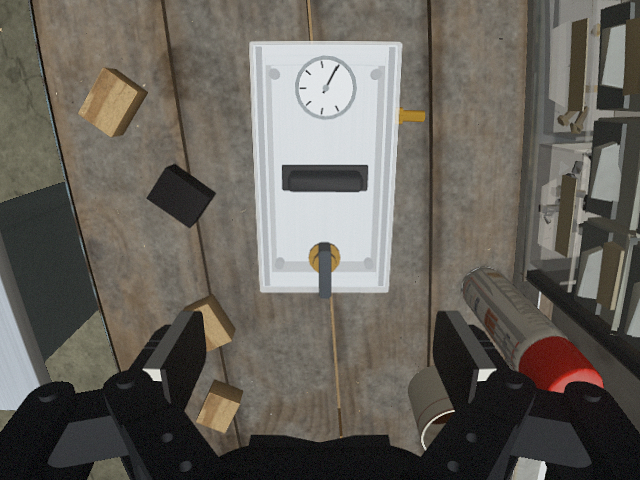

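View pics/w_reg.png

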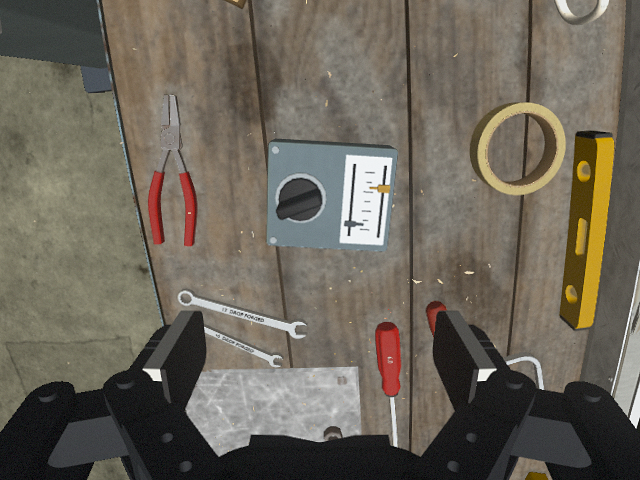

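Lid view: handle (325,178), tap bar (324,270), gauge (325,87), hose nipple (412,116). Regulator view: knob (300,198), dark pointer (353,224), brass index (379,188). To align them, the pointer has to move toward +y.

Run:
```python
from h import *
c=pickle.load(open("w_lid.pkl","rb")); im=c["image"]; P=cloud(c); g=im.max(2)
def blob(m,u0,v0,u1,v1):
    w=np.zeros_like(m);w[v0:v1,u0:u1]=m[v0:v1,u0:u1]
    k,l,st,ce=cv2.connectedComponentsWithStats(w.astype(np.uint8)); i=1+np.argmax(st[1:,4]); v,u=np.where(l==i); return np.c_[u,v]
def rep(t,uv,z):
    q=onz(c,uv,z); rc=cv2.minAreaRect(q[:,:2].astype(np.float32)); print(t,len(uv),np.round(rc[0],1),np.round(rc[1],1),round(rc[2],1),"depthz",np.percentile(P[uv[:,1],uv[:,0],2],[10,50,90]).round(1))
d=(g<110)
rep("handle",blob(d&(P[...,2]>100),270,150,380,200),106)
rep("tap",blob(d&(P[...,2]>114),300,235,345,310),122)
hv=cv2.cvtColor(im,cv2.COLOR_RGB2HSV)
plate=(hv[...,1]<40)&(g>140)&(P[...,2]>55)
rep("plate",blob(plate,240,30,410,300),70)
z=P[...,2]
pine=(hv[...,0]>8)&(hv[...,0]<28)&(hv[...,1]>60)&(z>20)&(z<40)
for b in((60,50,170,150),(180,280,245,350),(185,370,250,445)): rep("block",blob(pine,*b),30)
c=pickle.load(open("w_reg.pkl","rb")); im=c["image"]; P=cloud(c); g=im.max(2)
rep("knob",blob((P[...,2]>72),260,160,330,230),83)
rep("box",blob((P[...,2]>30)&(P[...,2]<50),250,120,410,260),40)
save(c,"regcrop",(255,125,410,260),5)
```

```text
handle 1245 [606.  181.2] [15.8 68.2] 85.6 depthz [103.4 105.7 106.9]
tap 594 [599.9  98.1] [50.3 11.6] 85.6 depthz [119.6 121.3 122.3]
plate 32286 [606.1 180.5] [255.8 143.1] 85.5 depthz [69.3 70.4 72.5]
block 2454 [380. 274.] [62.1 48.9] 48.7 depthz [28.  29.7 30.9]
block 963 [447.4  -2.9] [41.2 63.6] 18.9 depthz [24.8 29.6 30.8]
block 1220 [ 435.7 -137.5] [68.2 46. ] 60.5 depthz [26.6 29.7 30.8]
knob 673 [ 481.7 -366.8] [44.1 14.2] 17.0 depthz [78.4 82.1 83.3]
box 11442 [ 510.9 -371.5] [109.2 128.4] 82.3 depthz [39.2 40.6 42.1]
```

View pics/regcrop.png

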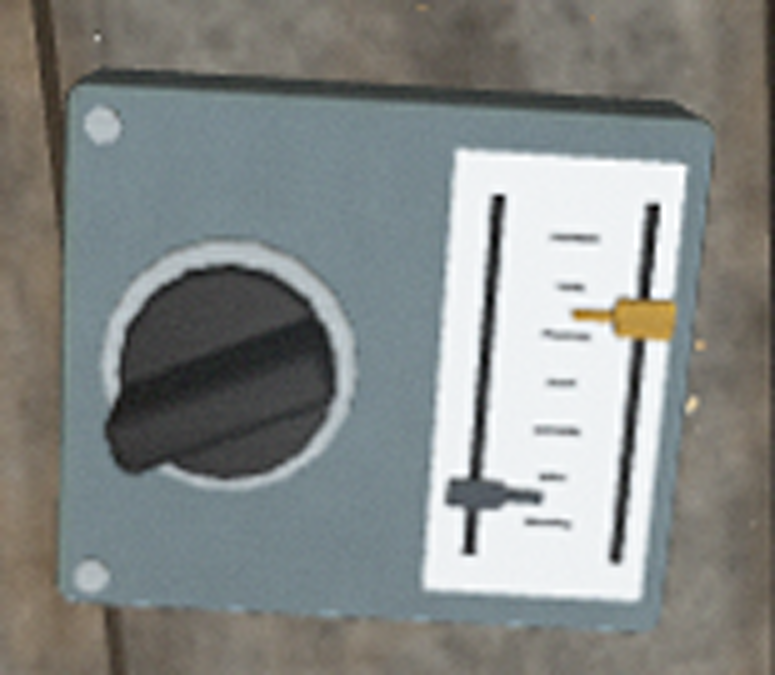

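Regulator crop: pointer tip at full-image (363.6,224.2), index tip at (369.4,187.8). Everything measured agrees with the given sizes. I'll turn the knob now, since the arm is already there.

```bash
cat >> h.py <<'E'
def turn(p,y0,y1,step=12):
    n=max(1,int(np.ceil(abs(y1-y0)/step)))
    for a in np.linspace(y0,y1,n+1)[1:]:
        q=r.inverse_kinematics(p,down(a)); assert q is not None; r.move_j(q)
def st(s=""):
    o=r.get_obs(); print(s,"t",round(o["t"],1),"tcp",np.round(o["tcp_pos"],1),"w",round(o["grip_width"],1),"gf",np.round(o["grip_force"],0),"F",np.round(o["ft_force"],1),"T",np.round(o["ft_torque"],2),"q6",round(o["qpos"][5],1)); return o
def regread(c,tag):
    # pointer/index tips: mask on white scale, own axes of the regulator
    yw=np.radians(-7.7); ex=np.array([np.cos(yw),np.sin(yw)]); ey=np.array([-ex[1],ex[0]]); o=np.array([510.9,-371.5])
    return lambda uv: ((onz(c,uv,46)[:,:2]-o)@np.c_[ex,ey]).round(1)
E
python3 - <<'E'
from h import *
c=pickle.load(open("w_reg.pkl","rb")); t=regread(c,"")([[363.6,224.2],[369.4,187.8]]); print(t)
d=(t[1,1]-t[0,1])/15*180/np.pi; print("turn",d)
p=np.array([481.5,-367.1,55.]); y=-73
r.goto(p+[0,0,70],down(y)); r.line_to(p); close_gripper(30); st("grip")
turn(p,y,y+d); st("turned"); release(); r.line_to(p+[0,0,70]); 
r.goto((500,-360,300),down(-7.7)); r.dwell(.2); c=cam("wrist"); pickle.dump(c,open("w_reg2.pkl","wb")); st()
save(c,"reg2",(255,125,410,260),5)
E
```

```text
[[ 36.4 -24.6]
 [ 38.8  13.6]]
turn 145.91325182664966
grip t 6.7 tcp [ 481.9 -367.9   55.5] w 11.4 gf 34.0 F [ 1.2 -2.6  0.3] T [-0.3  -0.17  0.03] q6 30.3
turned t 10.8 tcp [ 479.6 -368.    55.4] w 11.5 gf 34.0 F [-6.1 -1.7  7. ] T [-0.54  0.94  0.03] q6 -115.3
 t 13.6 tcp [ 499.8 -360.   299.2] w 85.5 gf 0.0 F [0.3 0.8 0.3] T [-0.   -0.01  0.01] q6 -33.3
```

View pics/reg2.png

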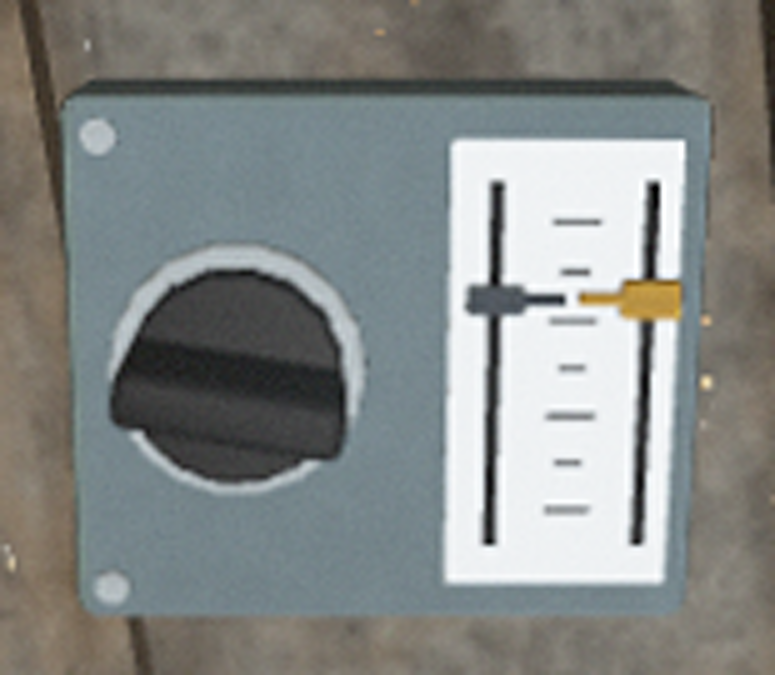

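The pointer (540,299) and index (600,299) now stand at the same height in the crop. I'll check that numerically, then open the tap.

Run:
```python
from h import *
c=pickle.load(open("w_reg2.pkl","rb")); im=c["image"].astype(float)
def mid(u0,u1,v0,v1,w): # intensity-weighted row centre of a thin tip
    s=w[v0:v1,u0:u1]; s=np.clip(s-np.median(s),0,None); s[s<20]=0; v,u=np.mgrid[v0:v1,u0:u1]; return [(u*s).sum()/s.sum(),(v*s).sum()/s.sum()]
dark=255-im.max(2); br=im[...,0]-im[...,2]
a=mid(361,367,180,189,dark); b=mid(372,378,180,189,br); print(a,b,regread(c,"")([a,b]))
p=np.array([599.7,97.2,90.]); y=-4.5
r.goto(p+[0,0,80],down(y)); r.line_to(p); close_gripper(30); st("grip")
turn(p,y,y+93); st("turned"); turn(p,y+93,y+90); st(); release(); r.line_to(p+[0,0,80])
r.goto((600,170,330),down(-4.5)); r.dwell(.2); c=cam("wrist"); pickle.dump(c,open("w_lid2.pkl","wb")); st()
save(c,"lid2",(220,20,430,330),1.9)
```

```text
[np.float64(363.5829134218965), np.float64(184.54099862574438)] [np.float64(374.47980416156673), np.float64(184.33231334149326)] [[31.7 13.6]
 [42.6 13.9]]
grip t 16.7 tcp [599.7  97.3  90.7] w 20.3 gf 29.0 F [-2.5 -0.8  4.2] T [-0.02  0.36  0.04] q6 8.4
turned t 19.2 tcp [600.   96.5  90.7] w 20.5 gf 30.0 F [-2.6 -1.8  5.6] T [-0.51  0.37 -0.24] q6 -84.3
 t 19.4 tcp [600.   96.5  90.7] w 20.9 gf 30.0 F [-1.7 -2.7  4.9] T [-0.42  0.41  0.05] q6 -81.3
 t 22.5 tcp [600.  169.8 329.5] w 85.6 gf 0.0 F [0.5 0.3 0.8] T [0.01 0.01 0.04] q6 15.1
```

View pics/lid2.png

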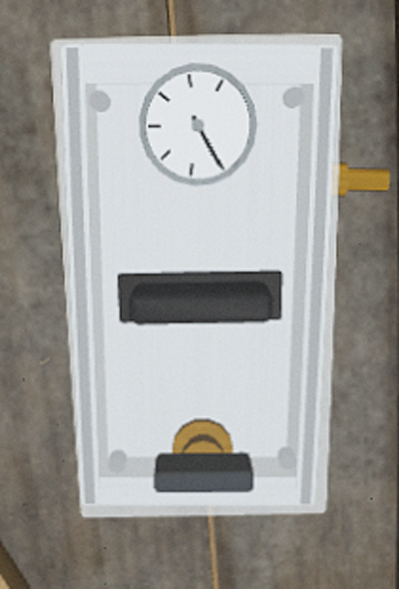

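The tap bar now lies straight across the lid, and the needle has swung 241°, from 30° to 149° the long way round. That means fully open. Next I'll lift the lid off.

Run:
```python
from h import *
c=pickle.load(open("w_lid.pkl","rb"));print("mug rim/can",onz(c,[[418,385],[440,440]],94).round(),onz(c,[[470,285],[520,370]],40).round())
p=np.array([606,181.,75.]); y=85.5
r.goto(p+[0,0,90],down(y)); r.line_to(p); close_gripper(90); r.dwell(.2); st("grip")
r.line_to(p+[0,0,25],vel=50); st("lift25"); r.line_to(p+[0,0,75],vel=120); st("up")
g=np.array([588,-125.,150.]); 
r.line_to(g,down(90),vel=150); st("over")
c=cam("top"); save(c,"top_lid")
print(r.line_to([g[0],g[1],45],vel=120), r.line_to([g[0],g[1],28],vel=20,contact_N=4)); st("down")
release(); r.dwell(.3); st("rel"); r.line_to([g[0],g[1],150],vel=200)
r.goto((500,60,330),down(0)); r.dwell(.2)
c=cam("wrist"); pickle.dump(c,open("w_3.pkl","wb")); save(c,"w3"); st()
```

```text
mug rim/can [[ 696.  -63.   94.]
 [ 725. -150.   94.]] [[770.  33.  40.]
 [846. -98.  40.]]
grip t 25.5 tcp [606.2 181.2  75.5] w 14.7 gf 89.0 F [-1.4  1.1  3.5] T [ 0.15  0.15 -0.2 ] q6 -74.0
lift25 t 26.1 tcp [605.9 180.9  99.9] w 14.8 gf 88.0 F [-0.2 -0.5 -6.3] T [ 0.04  0.06 -0.02] q6 -74.0
up t 26.7 tcp [605.8 181.  149.7] w 14.8 gf 88.0 F [-0.3 -0.5 -6.6] T [ 0.02 -0.02  0.  ] q6 -74.0
over t 28.9 tcp [ 588.1 -124.2  150. ] w 14.8 gf 88.0 F [-0.4  0.4 -6. ] T [-0.01  0.01  0.02] q6 -107.4
False True
down t 30.6 tcp [ 587.9 -125.    33.2] w 14.7 gf 90.0 F [0.5 0.  4.9] T [ 0.05 -0.04 -0.01] q6 -107.4
rel t 31.6 tcp [ 585.6 -124.2   30. ] w 85.7 gf 0.0 F [ 0.4  0.2 -0.6] T [0.01 0.01 0.05] q6 -107.4
 t 34.2 tcp [500.1  59.8 329.6] w 85.2 gf 0.0 F [ 0.1  0.2 -0.5] T [0.01 0.   0.01] q6 0.4
```

View pics/w3.png

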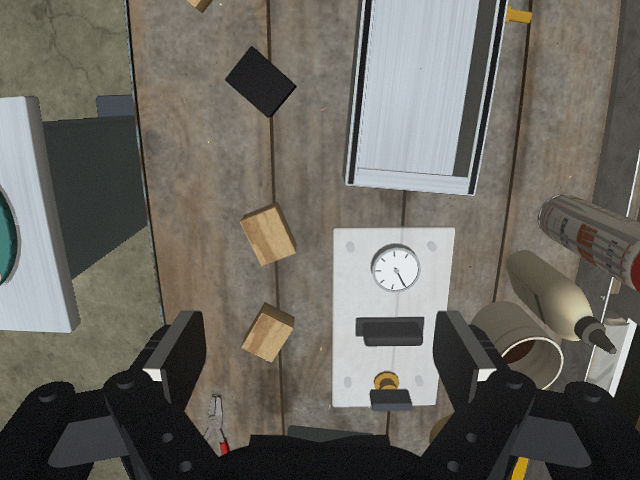

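The lid lies flat with its tap open, and the chamber is empty. The pine blocks are at (268,234), (268,333) and one at the top edge near (200,3); the black decoy is at (261,81). Now the blocks: two get placed near the middle and pushed towards the ends, and the third goes in the centre.

```bash
cat >> h.py <<'E'
CH=np.array([606,181.]); CY=-4.5
def ch(x,y,z):
    a=np.radians(CY); return np.array([CH[0]+x*np.cos(a)-y*np.sin(a),CH[1]+x*np.sin(a)+y*np.cos(a),z])
def pines(c):
    P=cloud(c); hv=cv2.cvtColor(c["image"],cv2.COLOR_RGB2HSV); z=P[...,2]
    m=(hv[...,0]>8)&(hv[...,0]<28)&(hv[...,1]>50)&(hv[...,2]>100)&(z>26)&(z<36); m=cv2.morphologyEx(m.astype(np.uint8),cv2.MORPH_OPEN,np.ones((3,3)))
    out=[]; k,l,s,ce=cv2.connectedComponentsWithStats(m)
    for i in range(1,k):
        if s[i,4]<300: continue
        v,u=np.where(l==i); q=onz(c,np.c_[u,v],30)[:,:2].astype(np.float32); (cx,cy),(w,h),a=cv2.minAreaRect(q)
        short=a if w<h else a+90
        out.append((np.array([cx,cy]),min(w,h),max(w,h),(short+90)%180-90,ce[i].round()))
    return out
def look(g):
    r.goto((g[0]-0,g[1]-60,250),down(0)); r.dwell(.15); c=cam("wrist"); b=pines(c)
    for x in b: print("  seen",x[0].round(1),round(x[1],1),round(x[2],1),"short",round(x[3],1),x[4])
    b=[x for x in b if np.hypot(*(x[0]-g))<90]; return min(b,key=lambda x:np.hypot(*(x[0]-g))) if b else (save(c,"lost"),None)[1]
def pick(g):
    for k in range(3):
        b=look(g); assert b and 38<b[1]<54 and 52<b[2]<70,b
        # choose yaw branch with a mid-range wrist
        best=None
        for y in (b[3],b[3]+180,b[3]-180):
            q=r.inverse_kinematics([*b[0],3.],down(y))
            if q is not None and (best is None or abs(q[5])<abs(best[0])): best=(q[5],y)
        y=best[1]; p=np.array([*b[0],3.])
        r.goto(p+[0,0,80],down(y)); r.line_to(p,vel=150); close_gripper(50); r.dwell(.1)
        r.line_to(p+[0,0,90]); o=st("picked")
        if 38<o["grip_width"]<52: return y
        release(); g=b[0]
    raise SystemExit("no pick")
def place(x,y,zt=12.,cw=None):
    p=ch(x,y,zt); yaws=[CY+90,CY-90]
    qs=[(r.inverse_kinematics(p,down(a)),a) for a in yaws]; a=min([t for t in qs if t[0] is not None],key=lambda t:abs(t[0][5]))[1]
    r.goto(p+[0,0,110],down(a)); o=st("over")
    if not 38<o["grip_width"]<52: raise SystemExit("lost block")
    r.line_to(p+[0,0,15],vel=150); print("contact",r.line_to(p+[0,0,-2.5],vel=25,contact_N=4)); st("low")
    o=r.get_obs(); release(); r.dwell(.1); r.line_to(p+[0,0,110]); return a
def push(x,y0,y1,a): # closed fingers, push in chamber y from y0 to y1 (finger centre)
    close_gripper(20); r.goto(ch(x,y0,110),down(a)); r.line_to(ch(x,y0,20)); r.line_to(ch(x,y1,20),vel=50); st("push")
    r.line_to(ch(x,y0,20)); r.line_to(ch(x,y0,150)); release()
E
python3 - <<'E'
from h import *
y=pick(np.array([380,275.])); a=place(0,47)
r.goto((606,121,330),down(CY)); r.dwell(.2); c=cam("wrist"); save(c,"ch1"); pickle.dump(c,open("ch1.pkl","wb")); st()
E
```

```text
seen [334.7 292.1] 45.4 60.3 short -40.9 [265. 107.]
  seen [439.8  -5.8] 45.6 63.1 short 22.4 [372. 390.]
picked t 38.1 tcp [333.9 291.6  91.8] w 43.8 gf 53.0 F [ 0.1 -0.6 -0.2] T [-0.01  0.03 -0.02] q6 74.7
over t 40.3 tcp [609.3 228.1 121.7] w 44.2 gf 53.0 F [ 0.1 -0.2 -0.5] T [-0.03  0.02  0.  ] q6 -70.0
contact True
low t 41.7 tcp [609.8 227.8  12.2] w 44.2 gf 53.0 F [0.7 0.3 4.1] T [ 0.01 -0.04  0.02] q6 -70.0
 t 44.7 tcp [605.9 121.3 329. ] w 85.3 gf 0.0 F [-0.6 -0.2  0. ] T [-0.02  0.04  0.  ] q6 10.5
```

View pics/ch1.png

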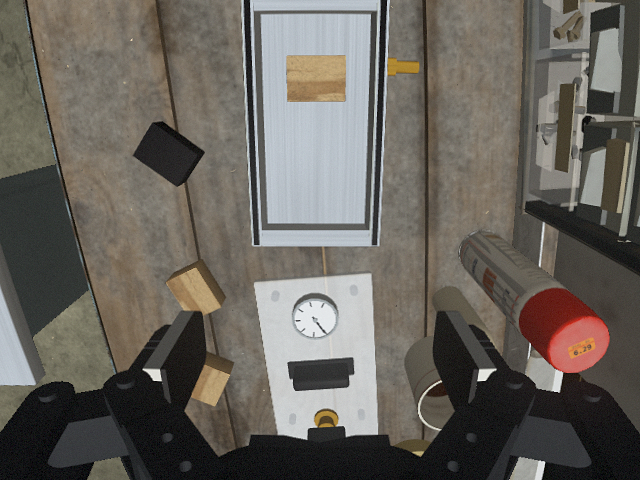

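Block C had been knocked to (335,292); it was found there and now lies flat in the chamber at (316,78). Next I'll push it toward the +y end and place block A on the other side.

Run:
```python
from h import *
push(0,-5,47,85.5)
pick(np.array([440,-5.])); a=place(0,-47); push(0,5,-47,a)
r.goto((606,121,330),down(CY)); r.dwell(.2); c=cam("wrist"); save(c,"ch2"); pickle.dump(c,open("ch2.pkl","wb")); st()
```

```text
push t 48.7 tcp [609.6 227.6  19.9] w -0.3 gf 0.0 F [ 0.1 -0.8 -0.1] T [ 0.02 -0.01 -0.03] q6 -70.0
  seen [440.1  -7.8] 44.6 60.2 short 22.5 [319. 131.]
  seen [ 433.2 -141.7] 45.3 60.0 short -29.7 [312. 272.]
picked t 55.1 tcp [439.2  -7.7  91.8] w 44.1 gf 53.0 F [-0.1 -0.3 -0.4] T [-0.01  0.02 -0.04] q6 -30.9
over t 56.0 tcp [601.2 133.6 120.3] w 44.3 gf 53.0 F [-0.1  0.1 -0.1] T [ 0.05  0.08 -0.01] q6 -78.1
contact True
low t 57.4 tcp [602.3 134.2  12.2] w 43.9 gf 53.0 F [0.2 0.9 2.8] T [ 0.07 -0.04  0.01] q6 -78.2
push t 61.9 tcp [602.3 134.3  19.9] w 0.2 gf 0.0 F [ 0.6 -0.1 -0.9] T [-0.    0.02  0.01] q6 -78.2
 t 65.7 tcp [605.9 121.2 329.3] w 85.4 gf 0.0 F [0.7 0.8 0.8] T [-0.02 -0.   -0.05] q6 10.5
```

View pics/ch2.png

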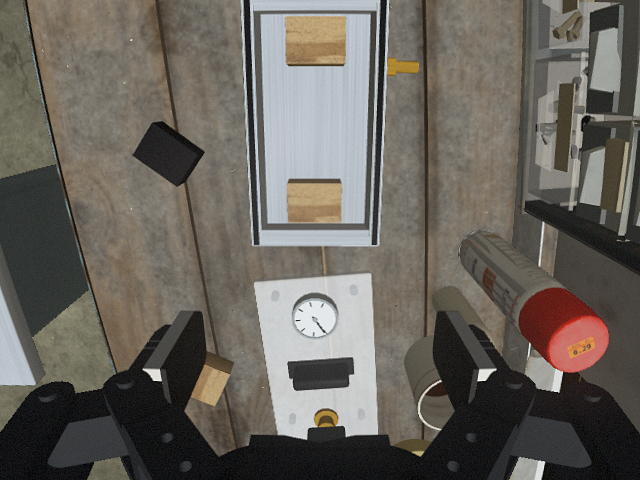

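Both blocks lie flat, at (316,41) and (315,200), and the gap between them is about 115 mm. Open fingers need 114 mm, so I'll push each a little further and then put block B in the middle.

Run:
```python
from h import *
close_gripper(20)
r.goto(ch(0,0,110),down(85.5)); r.line_to(ch(0,0,20))
for s in(1,-1):
    r.line_to(ch(0,40*s,20)); print(r.line_to(ch(0,52*s,20),vel=30,contact_N=12)); st("push")
r.line_to(ch(0,0,20)); r.line_to(ch(0,0,150)); release()
pick(np.array([433,-142.])); place(0,0)
r.goto((606,121,330),down(CY)); r.dwell(.2); c=cam("wrist"); save(c,"ch3",(220,0,420,440),1.3); pickle.dump(c,open("ch3.pkl","wb")); st()
```

```text
False
push t 69.5 tcp [610.1 232.8  19.9] w 0.2 gf 0.0 F [-0.2 -0.1 -0. ] T [ 0.    0.07 -0.01] q6 -69.6
False
push t 70.9 tcp [601.9 129.1  20. ] w 0.0 gf 0.0 F [-0.4  0.9 -0.7] T [-0.01  0.    0.01] q6 -78.7
  seen [ 433.3 -142.4] 45.3 60.3 short -29.8 [319. 129.]
picked t 77.7 tcp [ 432.4 -141.9   91.7] w 44.3 gf 53.0 F [ 0.2 -0.2 -0.8] T [-0.01 -0.04  0.03] q6 4.4
over t 79.1 tcp [605.7 180.  121.2] w 44.2 gf 53.0 F [ 0.2 -0.4 -0.5] T [-0.01  0.01  0.02] q6 -74.0
contact True
low t 80.4 tcp [606.  181.   12.2] w 44.4 gf 53.0 F [-1.1 -0.5  2.8] T [ 0.01 -0.06 -0.02] q6 -74.0
 t 83.5 tcp [605.9 121.1 329.1] w 85.2 gf 0.0 F [-0.8  0.8  0.6] T [-0.03  0.06  0.02] q6 10.5
```

View pics/ch3.png

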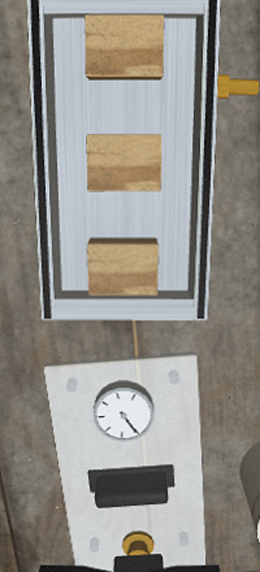

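All three blocks lie flat, spread along the chamber at crop (124,47), (123,162) and (123,267). Before fetching the lid I'll check its pose.

Run:
```python
from h import *
r.goto((588,-136,288),down(0)); r.dwell(.2); c=cam("wrist"); save(c,"lidb"); P=cloud(c); g=c["image"].max(2); z=P[...,2]
hv=cv2.cvtColor(c["image"],cv2.COLOR_RGB2HSV)
def rep(t,m,zz,box=(230,20,420,300)):
    w=np.zeros(m.shape,np.uint8); w[box[1]:box[3],box[0]:box[2]]=m[box[1]:box[3],box[0]:box[2]]
    k,l,s,ce=cv2.connectedComponentsWithStats(w); i=1+np.argmax(s[1:,4]); v,u=np.where(l==i); rc=cv2.minAreaRect(onz(c,np.c_[u,v],zz)[:,:2].astype(np.float32)); print(t,ce[i].round(),np.round(rc[0],1),np.round(rc[1],1),round(rc[2],1))
rep("handle",(g<110)&(z>58)&(z<72),64,(250,130,400,215)); rep("plate",(hv[...,1]<40)&(g>140)&(z>15),28); rep("tap",(g<110)&(z>72),80,(250,215,400,330)); st()
```

```text
handle [319. 183.] [ 588.8 -124.3] [68.4 14.9] 0.1
plate [318. 157.] [ 588.3 -124.9] [143.1 256. ] 0.4
tap [319. 273.] [ 589.  -207.8] [47.6 13.4] 0.0
 t 84.8 tcp [ 588.4 -134.7  288.4] w 85.6 gf 0.0 F [-0.  -0.7 -0.4] T [-0.02  0.06 -0.03] q6 -18.4
```

Run:
```python
from h import *
p=np.array([588,-125.,33.3])
r.goto(p+[0,0,90],down(90)); r.line_to(p,vel=120); close_gripper(100); r.dwell(.2); st("grip")
r.line_to(p+[0,0,117],vel=100); st("up")
g=np.array([606,181.,0]); r.line_to(g+[0,0,150],down(85.5),vel=130); o=st("over"); r.dwell(.3)
r.line_to(g+[0,0,96],vel=80); st("pre")
print(r.line_to(g+[0,0,72],vel=15,contact_N=7)); o=st("contact")
if o["tcp_pos"][2]<78:
    release(); r.dwell(.3); r.line_to(g+[0,0,165],vel=200)
    r.goto((600,170,330),down(-4.5)); r.dwell(.2); c=cam("wrist"); pickle.dump(c,open("w_5.pkl","wb")); save(c,"w5",(200,0,440,330),1.8); P=cloud(c)
    for uv in ((265,150),(385,150),(300,130),(345,230),(300,230)): print(uv,P[uv[1],uv[0]].round(1))
st()
```

```text
grip t 87.9 tcp [ 588.3 -125.    33.7] w 14.3 gf 98.0 F [0.  1.6 3.3] T [ 0.03 -0.   -0.06] q6 -107.4
up t 89.2 tcp [ 587.4 -124.8  149. ] w 14.4 gf 97.0 F [ 0.1  0.9 -5.9] T [0.03 0.03 0.01] q6 -107.4
over t 91.7 tcp [606.1 180.4 150. ] w 14.9 gf 97.0 F [-0.4  0.3 -6. ] T [-0.05 -0.02 -0.01] q6 -74.0
pre t 92.8 tcp [606.4 181.1  96.5] w 14.9 gf 97.0 F [ 0.2  0.5 -6. ] T [ 0.01  0.01 -0.07] q6 -74.0
True
contact t 94.1 tcp [606.1 181.   76. ] w 14.6 gf 99.0 F [ 0.5 -0.1  6. ] T [ 0.04 -0.04 -0.03] q6 -74.0
(265, 150) [549.7 210.8  71.2]
(385, 150) [667.4 201.7  71.4]
(300, 130) [585.7 227.1  69.4]
(345, 230) [623.2 122.3  70.9]
(300, 230) [576.4 125.9  70.6]
 t 97.3 tcp [599.9 170.  329.4] w 85.6 gf 0.0 F [ 0.7  0.6 -1. ] T [-0.01  0.06  0.03] q6 15.1
```

View pics/w5.png

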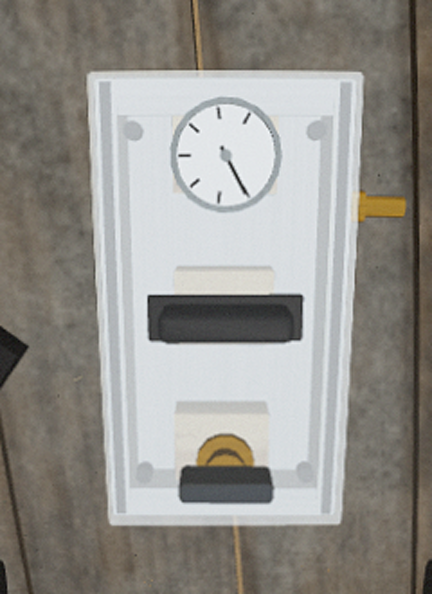

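The lid is seated with its plate top level at about 70–71 mm, and the blocks show through the plate. Now I'll close the tap.

Run:
```python
from h import *
p=np.array([599.7,96.9,95.]); y=85.5
r.goto(p+[0,0,80],down(y)); r.line_to(p); close_gripper(40); st("grip")
turn(p,y,-7.5); st("turned"); turn(p,-7.5,-4.5); st(); release(); r.line_to(p+[0,0,80])
r.goto((600,170,330),down(-4.5)); r.dwell(.2); c=cam("wrist"); pickle.dump(c,open("w_6.pkl","wb")); save(c,"w6",(200,0,440,330),1.8)
g=c["image"].max(2); P=cloud(c); m=(g<110)&(P[...,2]>112); m[:230]=0; m[320:]=0; m[:,:290]=0; m[:,360:]=0
v,u=np.where(m); print(len(u),cv2.minAreaRect(onz(c,np.c_[u,v],122)[:,:2].astype(np.float32))); st()
```

```text
grip t 100.1 tcp [599.9  96.6  95.4] w 11.0 gf 41.0 F [-0.5 -0.1  1.2] T [-0.24  0.1   0.01] q6 -81.7
turned t 102.6 tcp [599.3  96.7  95.4] w 11.1 gf 43.0 F [-3.  -4.5  5.5] T [-0.66  0.42  0.73] q6 10.9
 t 102.9 tcp [599.3  96.8  95.3] w 11.4 gf 42.0 F [-2.5 -3.2  6. ] T [-0.59  0.41  0.  ] q6 8.0
594 ((591.826904296875, 85.22413635253906), (35.52477264404297, 78.90779876708984), 4.218766689300537)
 t 105.2 tcp [599.7 169.2 327.4] w 85.3 gf 0.0 F [-0.3 -0.1  0.2] T [ 0.02 -0.04  0.01] q6 15.1
```

View pics/w6.png

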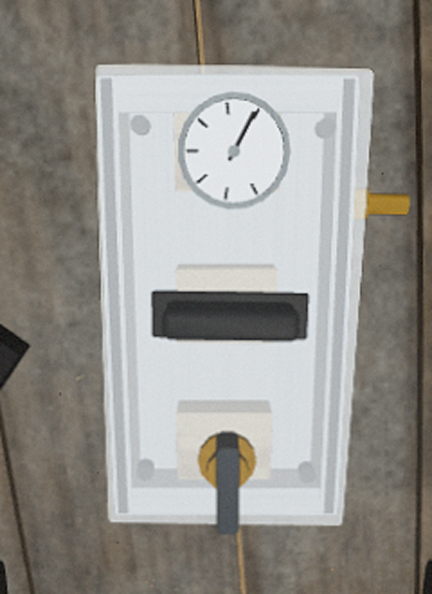

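The tap bar lies along the lid again, and the needle is back at its vacuum mark (30°). The lid is seated and the arm is clear, so I'll hand in.

```bash
python3 -c "
from h import *
print(ticket.sign_off())"
```

```text
the job is handed in; nothing more can be done
None
```

I handed the job in at about 105 s of the 208 s allowed: all three pine blocks lie flat in the chamber, the lid is fully home with the tap closed, and the pointer is at the index to within about 0.3 mm; the sign-off returned no verdict.

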